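# Seat a lens cell in a three-point nest under a ring lamp

## Robot

A 6-joint arm with a two-finger parallel gripper is mounted at the origin on the work surface. World frame = base frame: x ahead of the robot, y to its left, z up, the work surface at z = 0. Lengths are in m, angles in rad, forces in N, time in s.
With the tool pointing down it reaches from about 0.3 to 0.875 m from the base axis. Payload 6.4 kg.
Tool frame: the origin (TCP) lies on the front face of the gripper's body, between the roots of the fingers; the fingertips stand 64 mm ahead of it and the grasp point (between the pads) lies 45 mm ahead of it; z points along the fingers, y is the line along which they close (so a half turn about z gives the same grasp; the last joint's range is limited). The gripper opens to 88 mm and grips with 3 to 60 N. Pads are 18 mm wide; open, the fingers measure 123 mm over their backs; the gripper's body (75 mm by 187 mm) begins 45 mm behind the grasp point.
Start: joints at [-1.525, 0.181, 1.607, -0, 1.354, -0.206], TCP at [0.143, -0.557, 0.303] pointing down, gripper open.
Joint ranges: [-2.99, 2.99], [-0.89, 2.07], [0.3, 2.58], [-1.14, 4.28], [0, 2.63], [-3.12, 3.12]. Speed limits (rad/s): [2.57, 2.57, 3.01, 3.14, 3.14, 3.14].

## Interface

Orientations are given as a 3x3 rotation matrix whose columns are the frame's x, y, z axes.
In Python, from bench import robot, grab_frame, order gives the robot as it stands.
- The arm moves only by the shell command python3 -m inch 'ROWS' [FORCE]. ROWS is JSON, a list of rows, each a list of 7 numbers: the finger opening in cm, from 0 to 8.81, then the shift along the tool's x, y, z in cm, then the turn, a rotation vector about the tool's x, y, z in rad. A call has exactly 10 rows; each row shifts and turns the commanded pose from where the row before left it, along the tool's axes as they then stand; what a row does not reach is not made up. A row lasts 1/12 s, in which the tool goes at most 41.7 mm and 7.16 degrees, less where a joint would pass 70% of its speed; a pose out of reach is approached as far as the arm can. A call is refused whole if a number of a shift passes 4.17 or a number of a turn 0.125, either way. A call with a gripper value outside its range is refused whole. The fingers move at their own pace and stop on an object; FORCE is the grip in N (left out, the last holds). Time passes only in rows, so rows that do not move let the fingers close, or fill a call up. It gives the time, the measured TCP pose, the force, the opening and the grip force at its end, in the units of the state.
- robot.read_state(): the state, without advancing time (a new reading comes with each control period).
- grab_frame(name): name is "side" or "top"; returns a dict with "img" (400x640x3 uint8, red, green, blue), "range_z" (400x640 float32, m along the optical axis (not along the pixel's ray), 0 where there is no reading), "fx", "fy", "cx", "cy" (pixels), "origin" and "orientation" of the camera in the world. Camera axes: x right, y up, looking along -z (the intrinsics and any distortion apply to the point x, -y, -z); pixel columns grow to the right and rows downward; lengths in m; the calibration is good to about 2 mm. A picture is of the moment at which its call begins.
- order.job_done(): hands the job in; it is judged then, once.
The state is a dict: "clock": time; "joint_pos": joint angles; "qvel": joint speeds; "tau": joint torques, N m; "tcp_pos": TCP position; "orientation": TCP orientation; "contact_force": force on the tool from outside, world axes, zero at the start; "ft_torque": the same for the moment, N m; "gripper_width": finger opening in m; "finger_force": force on a finger pad.
Only numpy, scipy, OpenCV 4.12 (cv2) and the standard library are available. Lean on these libraries where they do the work, as an engineer would, in place of code of your own. Each camera call takes 0.05 s, during which the arm holds its last target. There are 200 camera calls.

## Task

Put the larger of the two round lens cells flat on the metal stage, without dropping it, and nudge it in under the ring lamp until it rests against both fixed pins. Only then slide the clamp in by its knob until its tip touches the cell, so that it sits in three-point contact, and let go. Do not bump the lamp and leave the other things where they are.

Things in the scene. Friction and masses are not known exactly. Their poses are not given: they have to be found in the camera images.
- lens: the larger lens cell: a dark metal disc 44 mm in diameter and 28 mm high (0.12 kg, varies) with a glass on top that stands at most 4 mm higher; lies flat on the 2 mm thick blue mat. Origin: centre of its underside, z up
- small_lens: the smaller lens cell, 30 mm in diameter, 18 mm high, same make; a bystander. Origin: centre of its underside
- screwdriver: a screwdriver 170 mm long lying on the mat, a bystander; origin under its middle, x towards its tip
- spool: an upright grey spool, 60 mm in diameter, 50 mm high, a bystander; origin: centre of its underside
- stage: the fixed stage: an aluminium plate, its top 20 mm above the table, reaching from x = -150 to +60 and y = -135 to +60 mm in its own frame. Origin: at table height under the centre of the nest; x points from the open loading side (the robot's right) into the nest, z up
- nest (a point): on the plate's top, where the centre of the cell's underside is when it touches both pins; axes as the stage's. The two fixed steel pins, 8 mm in diameter and 22 mm high, stand on the plate at x = 11, y = +23.6 and -23.6 mm from here, so that a 44 mm cell pushed in along +x stops against both
- apron (a point): a free spot on the plate's top at stage x = -95, y = 0, on the loading side, clear of the lamp and of the clamp; the way from here along +x into the nest is free while the clamp is drawn back
- lamp: the fixed ring lamp: a level white ring centred over the nest, 74 mm outer, 46 mm inner diameter, 14 mm thick, underside 90 mm above the plate, on a 14 mm post at stage x = 45, y = 45 mm. An upright gripper cannot reach the nest under it; one that leans back (its body towards the loading side) by about 40 degrees can. Origin: that of the stage
- clamp (a joint): how far the clamp bar is slid in, m: 0 drawn back, 0.060 touching a cell seated on both pins, 0.068 end stop when the nest is empty. It slides level, obliquely from the loading side, along stage direction (+0.707, +0.707, 0), with 3 N of friction, and stays where left. The bar is 16 mm wide, its top 14 mm above the plate, between two cheeks 12 mm high
- clamp_knob (a point): on the axis of the clamp's upright black knob (14 mm in diameter, from 14 to 48 mm above the plate); the point lies 36 mm above the plate's top, at the height to grip. The knob is 75 mm behind the clamp tip
- clamp_tip (a point): middle of the flat end face of the clamp bar, 8 mm above the plate's top

How it is judged:
On the way:
1. the larger cell sits flat against both pins (centre within 2 mm of the nest) while the clamp is still drawn back (horizontal distance between lens and nest below 0.002 m and z of lens in the frame of nest below 0.002 m and angle between lens's own z axis and vertical below 0.05 rad and value of joint clamp below 0.045 m), for 0.2 s.
At the end, for the whole second after the job is handed in: The larger lens cell lies flat on the stage with its centre within 2 mm of the nest's, at rest, and the clamp is slid in to within 2 mm of its touching position (joint over 0.058 m) (horizontal distance between lens and nest below 0.002 m and z of lens in the frame of nest below 0.002 m and angle between lens's own z axis and vertical below 0.05 rad and value of joint clamp above 0.058 m and linear speed of lens below 0.01 m/s).
It fails at once if the ring lamp is bumped (over 5 N) (contact force between anything else and lamp above 5 N).
It fails at once if the larger cell is dropped or flicked (moves at over 0.6 m/s out of the fingers) (linear speed of lens above 0.6 m/s and contact force between the fingers and lens below 0.3 N).
It fails at once if a bystander is moved by over 15 mm (distance of any of small_lens, screwdriver, spool from where it was at the start of the episode above 0.015 m).
It also fails if it takes over 69 s, if anything falls off the work surface, if the arm or the gripper's body presses on something with over 40 N, if the wrist force passes 120 N, or if a joint passes its speed limit or range.

## Working session

There is one attempt and no reset: what is moved stays moved. The work goes in short steps, Python scripts to look and compute and a shell command to move; the robot and the scene stay as the last step left them, time stands still between calls to the robot, and variables do not carry over. Pictures are saved under pics/ and viewed, at most 12 in all, crops included, and the job is handed in when it is done.

```bash
ls; mkdir -p pics; python3 - <<'E'
from bench import robot, grab_frame
import cv2,numpy as np
ims=[]
for n in("top","side"):
    f=grab_frame(n); np.savez(f"pics/{n}0.npz",**f); cv2.imwrite(f"pics/{n}0.png",f["img"][:,:,::-1])
    print(n,{k:np.round(f[k],4).tolist() for k in f if k not in("img","range_z")})
s=robot.read_state();print(s)
E
```

```text
pics
top {'fx': 403.864, 'fy': 403.864, 'cx': 317.1808, 'cy': 203.6886, 'origin': [0.4591, 0.0093, 0.9065], 'orientation': [[0.0219, 0.9906, -0.1351], [-0.9997, 0.0205, -0.0113], [-0.0085, 0.1353, 0.9908]]}
side {'fx': 468.5381, 'fy': 468.5381, 'cx': 330.1749, 'cy': 201.0977, 'origin': [0.4091, -0.8126, 0.6684], 'orientation': [[0.9829, 0.1217, -0.1384], [-0.1834, 0.5728, -0.7989], [-0.0179, 0.8106, 0.5853]]}
{'clock': 0.1, 'joint_pos': array([-1.52530821e+00,  1.81474018e-01,  1.60787151e+00,  1.51457535e-05,
        1.35379705e+00, -2.06300705e-01]), 'qvel': array([ 0.00022721, -0.00065999, -0.00333689,  0.00141897, -0.00051403,
       -0.00043399]), 'tau': array([ 2.46314503e-04, -4.34819627e+01, -3.42696440e+01,  7.03676208e-02,
        3.40382312e-02, -3.43386716e-05]), 'tcp_pos': array([ 0.14325671, -0.55648804,  0.30191371]), 'orientation': array([[ 9.68469136e-01,  2.49133559e-01, -5.57032942e-05],
       [ 2.49133344e-01, -9.68467954e-01,  1.54898767e-03],
       [ 3.31957955e-04, -1.51402430e-03, -9.99998799e-01]]), 'contact_force': array([ 0.06886094,  0.21873507, -0.63729879]), 'ft_torque': array([-0.05672345,  0.01675007,  0.04173973]), 'finger_force': 0.0, 'gripper_width': 0.08827899770103424}
```

View pics/top0.png

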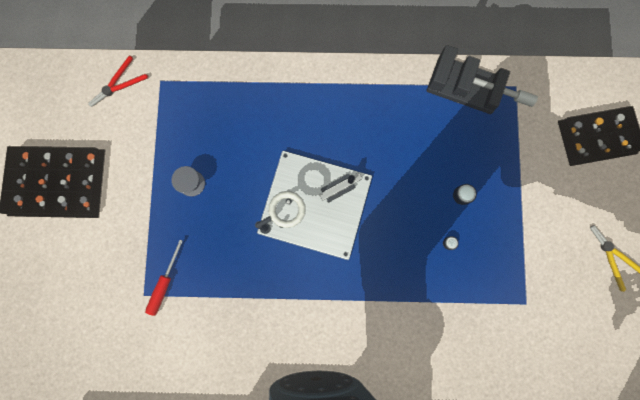

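View pics/side0.png

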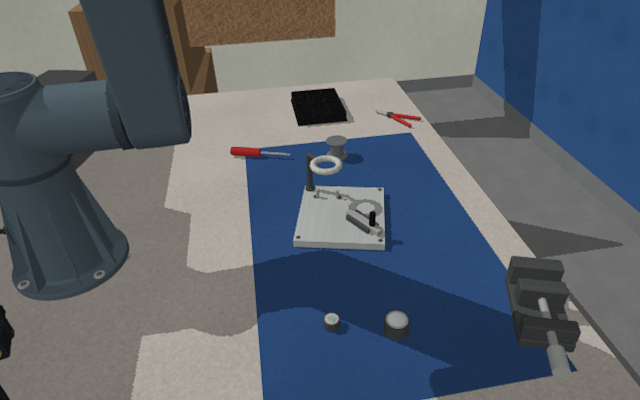

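The top view shows the plate with its corners at (285,150), (373,174), (349,259) and (258,234). The lamp ring is at (288,208), the knob at (352,180), the lens at (466,193), the small lens at (452,242), the spool at (187,181) and the screwdriver at (165,280). The side view shows the lens at (397,324), the small lens at (332,321) and the knob at (373,218).

```bash
cat >h.py <<'E'
import numpy as np,cv2
from bench import grab_frame
def rays(f,px):
    px=np.atleast_2d(px).astype(float)
    d=np.stack([(px[:,0]-f["cx"])/f["fx"],-(px[:,1]-f["cy"])/f["fy"],-np.ones(len(px))],1)
    return d@np.asarray(f["orientation"]).T
def plane(f,px,z):
    d=rays(f,px);o=np.asarray(f["origin"]);return o+d*((z-o[2])/d[:,2:])
def cloud(f):
    v,u=np.mgrid[0:400,0:640];r=f["range_z"].reshape(-1,1)
    P=f["origin"]+rays(f,np.stack([u.ravel(),v.ravel()],1))*r
    P[r[:,0]==0]=np.nan;return P.reshape(400,640,3)
def proj(f,P):
    q=(np.atleast_2d(P)-f["origin"])@np.asarray(f["orientation"]);return np.stack([f["cx"]-f["fx"]*q[:,0]/q[:,2],f["cy"]+f["fy"]*q[:,1]/q[:,2]],1)
E
python3 - <<'E'
from h import *
for n in("top","side"):
    f=dict(np.load(f"pics/{n}0.npz"));C=cloud(f);hsv=cv2.cvtColor(f["img"],cv2.COLOR_RGB2HSV)
    Z=C[:,:,2]
    # plate
    m=((abs(Z-.02)<.006)&(hsv[:,:,1]<90)).astype(np.uint8)
    box=np.array({"top":[250,140,130,130],"side":[285,180,110,75]}[n]);x,y,w,h=box
    mm=np.zeros_like(m);mm[y:y+h,x:x+w]=m[y:y+h,x:x+w]
    c=np.concatenate([k for k in cv2.findContours(mm,0,2)[0] if len(k)>20])[:,0]
    W=plane(f,c,.02)[:,:2]
    r=cv2.minAreaRect((W*1000).astype(np.float32));print(n,"plate",r,cv2.boxPoints(r).round(1).tolist())
    for nm,(u,v) in dict(lens={"top":(466,193),"side":(397,322)}[n],small={"top":(452,242),"side":(332,321)}[n]).items():
        s=np.zeros(Z.shape,bool);s[v-22:v+22,u-22:u+22]=1
        b=s&(hsv[:,:,1]<110)&(Z>.006);P=C[b]
        print(nm,b.sum(),"zmax",np.nanpercentile(P[:,2],[50,95,99]).round(4))
        top=P[P[:,2]>(.027 if nm=="lens" else .017)]
        (cx,cy),rr=cv2.minEnclosingCircle((top[:,:2]*1000).astype(np.float32));print(cx,cy,rr,top.mean(0).round(4))
    s=np.zeros(Z.shape,bool)
    x,y,w,h={"top":(335,165,30,30),"side":(362,202,20,28)}[n];s[y:y+h,x:x+w]=1
    P=C[s&(Z>.05)&(Z<.08)];print("knob",len(P),P.mean(0).round(4),P.min(0).round(4),P.max(0).round(4))
    s[:]=0;x,y,w,h={"top":(262,183,50,50),"side":(300,145,50,40)}[n];s[y:y+h,x:x+w]=1
    P=C[s&(Z>.118)&(Z<.135)];print("ring",cv2.minEnclosingCircle((P[:,:2]*1000).astype(np.float32)),P.min(0),P.max(0))
f=dict(np.load("pics/top0.npz"));cv2.imwrite("pics/c0.png",cv2.resize(f["img"][130:270,240:490,::-1],None,fx=3.2,fy=3.2,interpolation=2))
E
```

```text
top plate ((580.1631469726562, 24.556610107421875), (209.23681640625, 194.4352264404297), 75.14311981201172) [[459.3999938964844, -51.599998474121094], [647.2999877929688, -101.5], [701.0, 100.80000305175781], [513.0, 150.60000610351562]]
lens 356 zmax [0.0302 0.0336 0.0351]
609.4312744140625 -306.1485595703125 22.127197265625 [ 0.6085 -0.3064  0.0309]
small 160 zmax [0.0195 0.0237 0.0257]
500.96014404296875 -275.3640441894531 14.714311599731445 [ 0.5006 -0.2748  0.0203]
knob 41 [ 0.6302 -0.0519  0.0641] [ 0.6245 -0.0578  0.0503] [ 0.637  -0.0458  0.0711]
ring ((551.5368041992188, 86.72711181640625), 46.08515930175781) [0.51938106 0.04195351 0.11807217] [0.59071843 0.12547126 0.12697482]
side plate ((579.4052734375, 22.0155029296875), (220.43690490722656, 194.0895233154297), 75.0006332397461) [[457.1000061035156, -59.29999923706055], [644.5999755859375, -109.5999984741211], [701.7000122070312, 103.4000015258789], [514.2000122070312, 153.60000610351562]]
lens 611 zmax [0.0302 0.0339 0.035 ]
607.896240234375 -307.5092468261719 22.32845115661621 [ 0.6071 -0.31    0.0313]
small 258 zmax [0.0202 0.0241 0.0254]
499.0364990234375 -275.7662048339844 15.765694618225098 [ 0.4992 -0.2775  0.0212]
knob 61 [ 0.6299 -0.056   0.0617] [ 0.624  -0.0614  0.0505] [ 0.6365 -0.0448  0.0701]
ring ((546.3543701171875, 88.40349578857422), 50.785369873046875) [0.5197242  0.04031202 0.11801398] [0.59221839 0.13218256 0.12654275]
```

View pics/c0.png

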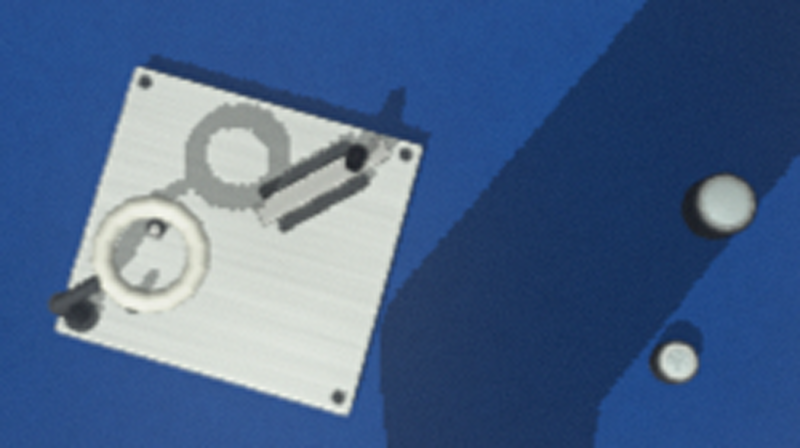

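The crop confirms that the nest and lamp are at the plate's lower left, the clamp is drawn back, and both pins are visible under the ring. I'll turn the tool so its x lies along stage x (75.1°) while descending to about 0.2 m.

```bash
cat >>h.py <<'E'
from bench import robot
from scipy.spatial.transform import Rotation as Ro
A=np.deg2rad(75.14);EX=np.array([np.cos(A),np.sin(A),0]);EY=np.array([-np.sin(A),np.cos(A),0]);EZ=np.array([0,0,1.])
O=np.array([.5555,.0777,0])
def st(x,y,z): return O+EX*x+EY*y+EZ*z   # stage -> world, m
def go(p,lean=0):
    """print rot (tool rotvec, rad) and then the shift (cm) in axes after the turn"""
    s=robot.read_state();R=s["orientation"];L=np.deg2rad(lean)
    z=np.sin(L)*EX-np.cos(L)*EZ;y=-EY;T=np.stack([np.cross(y,z),y,z],1)
    d=np.asarray(p)-s["tcp_pos"]
    q=s["tcp_pos"]-O
    print("t",s["clock"],"stage tcp mm",(1e3*np.array([q@EX,q@EY,q[2]])).round(1),"turn",Ro.from_matrix(R.T@T).as_rotvec().round(3),"cm after turn",(100*T.T@d).round(2),"now",(100*R.T@d).round(2),"F stage",[round(float(s["contact_force"]@e),2) for e in(EX,EY,EZ)],"w",round(s["gripper_width"],4),"ff",s["finger_force"])
E
python3 -m inch '[[6.4,0,0,1,0,0,-0.106],[6.4,0,0,1,0,0,-0.106],[6.4,0,0,1,0,0,-0.106],[6.4,0,0,1,0,0,-0.106],[6.4,0,0,1,0,0,-0.106],[6.4,0,0,1,0,0,-0.106],[6.4,0,0,1,0,0,-0.106],[6.4,0,0,1,0,0,-0.106],[6.4,0,0,1,0,0,-0.106],[6.4,0,0,1,0,0,-0.106]]' 20
python3 -c "
from h import *
go([.6085,-.3068,.2])"
```

```text
clock: 0.93
tcp_pos: [0.1433, -0.5565, 0.2018]
orientation: [[0.251, 0.968, -0.0], [0.968, -0.251, 0.001], [0.001, -0.0, -1.0]]
contact_force: [1.3, -0.3, 0.4]
gripper_width: 0.0638
finger_force: 0.0
t 0.9333 stage tcp mm [-718.8  235.8  201.8] turn [-0.    -0.001  0.006] cm after turn [36.07 38.56  0.18] now [35.85 38.76  0.2 ] F stage [0.04, -1.3, 0.42] w 0.0638 ff 0.0
```

```bash
python3 -m inch '[[6.4,1.8,1.93,0,0,0,0.006],[6.4,1.8,1.93,0,0,0,0],[6.4,1.8,1.93,0,0,0,0],[6.4,1.8,1.93,0,0,0,0],[6.4,1.8,1.93,0,0,0,0],[6.4,1.8,1.93,0,0,0,0],[6.4,1.8,1.93,0,0,0,0],[6.4,1.8,1.93,0,0,0,0],[6.4,1.8,1.93,0,0,0,0],[6.4,1.8,1.93,0,0,0,0]]' >/dev/null
python3 -m inch '[[6.4,1.8,1.93,0,0,0,0],[6.4,1.8,1.93,0,0,0,0],[6.4,1.8,1.93,0,0,0,0],[6.4,1.8,1.93,0,0,0,0],[6.4,1.8,1.93,0,0,0,0],[6.4,1.8,1.93,0,0,0,0],[6.4,1.8,1.93,0,0,0,0],[6.4,1.8,1.93,0,0,0,0],[6.4,1.8,1.93,0,0,0,0],[6.4,0,0,0,0,0,0]]' 
python3 -c "
from h import *
go([.6085,-.3068,.070])"
```

```text
clock: 2.6
tcp_pos: [0.5898, -0.3199, 0.2022]
orientation: [[0.259, 0.966, 0.001], [0.966, -0.259, 0.001], [0.001, 0.001, -1.0]]
contact_force: [-0.6, 0.2, -0.8]
gripper_width: 0.0637
finger_force: 0.0
t 2.6 stage tcp mm [-375.5 -135.1  202.2] turn [ 0.001 -0.001 -0.002] cm after turn [ 1.74  1.47 13.22] now [ 1.73  1.46 13.23] F stage [-0.01, 0.61, -0.8] w 0.0637 ff 0.0
```

```bash
python3 -m inch '[[6.4,0.86,0.73,0,0,0,0],[6.4,0.86,0.73,0,0,0,0],[6.4,0,0,1.3,0,0,0],[6.4,0,0,1.3,0,0,0],[6.4,0,0,1.3,0,0,0],[6.4,0,0,1.3,0,0,0],[6.4,0,0,1.3,0,0,0],[6.4,0,0,1.3,0,0,0],[6.4,0,0,1.3,0,0,0],[6.4,0,0,1.3,0,0,0]]' >/dev/null
python3 -c "
from h import *
go([.6085,-.3068,.070])"
python3 -m inch '[[6.4,0,0,0.7,0,0,0],[6.4,0,0,0.7,0,0,0],[6.4,0,0,0.7,0,0,0],[6.4,0,0,0.7,0,0,0],[6.4,0,0,0,0,0,0],[4,0,0,0,0,0,0],[4,0,0,0,0,0,0],[4,0,0,0,0,0,0],[4,0,0,0,0,0,0],[4,0,0,0,0,0,0]]' 20
python3 -c "
from h import *
go([.6085,-.3068,.070])"
```

```text
t 3.4333 stage tcp mm [-362.1 -147.2   97.1] turn [-0.    -0.    -0.006] cm after turn [0.41 0.26 2.71] now [0.41 0.26 2.71] F stage [-0.15, -1.25, -0.01] w 0.0639 ff 0.0
clock: 4.27
tcp_pos: [0.6057, -0.3103, 0.0715]
orientation: [[0.262, 0.965, 0.001], [0.965, -0.262, -0.001], [-0.001, 0.001, -1.0]]
contact_force: [0.4, 0.5, 1.4]
gripper_width: 0.0435
finger_force: 20.0
t 4.2667 stage tcp mm [-362.1 -148.    71.5] turn [ 0.001  0.001 -0.006] cm after turn [0.41 0.18 0.15] now [0.41 0.18 0.15] F stage [0.59, -0.23, 1.45] w 0.0435 ff 20.00024794600904
```

Gripped at 43.5 mm, with the lens about 4 mm ahead of the grasp point along tool x. I'll lift it and carry it to the apron.

```bash
python3 -m inch '[[4,0,0,-0.5,0,0,-0.006],[4,0,0,-1,0,0,0],[4,0,0,-1.5,0,0,0],[4,0,0,-1.5,0,0,0],[4,0,0,-1.5,0,0,0],[4,0,0,-1.5,0,0,0],[4,0,0,-1.5,0,0,0],[4,0,0,-1,0,0,0],[4,0,0,-0.5,0,0,0],[4,0,0,0,0,0,0]]' 25
python3 -m inch '[[4,0.7,-0.4,0,0,0,0],[4,1.4,-0.8,0,0,0,0],[4,1.4,-0.8,0,0,0,0],[4,1.4,-0.8,0,0,0,0],[4,1.4,-0.8,0,0,0,0],[4,1.4,-0.8,0,0,0,0],[4,1.4,-0.8,0,0,0,0],[4,1.4,-0.8,0,0,0,0],[4,1.4,-0.8,0,0,0,0],[4,1.4,-0.8,0,0,0,0]]' >/dev/null
python3 -m inch '[[4,1.4,-0.8,0,0,0,0],[4,1.4,-0.8,0,0,0,0],[4,1.4,-0.8,0,0,0,0],[4,1.4,-0.8,0,0,0,0],[4,1.4,-0.8,0,0,0,0],[4,1.4,-0.8,0,0,0,0],[4,1.4,-0.8,0,0,0,0],[4,1.4,-0.8,0,0,0,0],[4,0.7,-0.4,0,0,0,0],[4,0,0,0,0,0,0]]' >/dev/null
python3 -c "
from h import *
go(st(-.099,0,.0895))
f=grab_frame('top');cv2.imwrite('pics/top1.png',f['img'][:,:,::-1])"
```

```text
clock: 5.1
tcp_pos: [0.6059, -0.3104, 0.1778]
orientation: [[0.256, 0.967, 0.002], [0.967, -0.256, -0.002], [-0.001, 0.003, -1.0]]
contact_force: [-0.1, -0.7, -1.7]
gripper_width: 0.0433
finger_force: 25.0
t 6.7667 stage tcp mm [-108.2   -2.3  175.7] turn [-0.001 -0.     0.002] cm after turn [ 0.92 -0.23  8.62] now [ 0.92 -0.22  8.62] F stage [-0.77, -0.47, -1.28] w 0.0432 ff 25.000382652506232
```

View pics/top1.png

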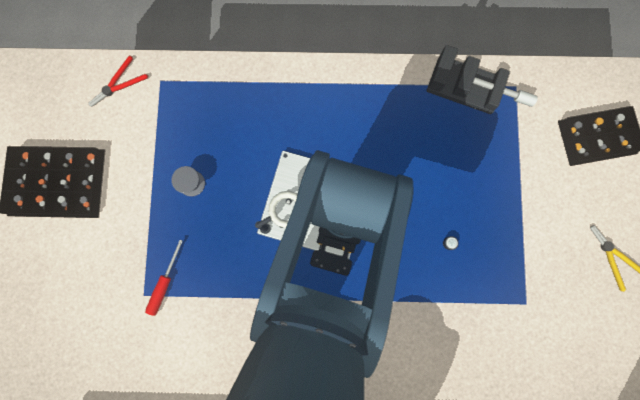

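The lens is in the gripper over the plate's loading side, with the plate partly hidden by the arm at (330,200). The bystanders are unmoved. I'll lower it gently.

```bash
python3 -m inch '[[4,0.5,-0.1,0.5,0,0,0.002],[4,0.4,-0.1,1,0,0,0],[4,0,0,1.3,0,0,0],[4,0,0,1.3,0,0,0],[4,0,0,1.3,0,0,0],[4,0,0,1.2,0,0,0],[4,0,0,0.7,0,0,0],[4,0,0,0.5,0,0,0],[4,0,0,0.2,0,0,0],[4,0,0,0,0,0,0]]' >/dev/null
python3 -c "
from h import *
go(st(-.099,0,.0895))"
python3 -m inch '[[4,0,0,0.1,0,0,0],[4,0,0,0.1,0,0,0],[4,0,0,0.1,0,0,0],[4,0,0,0.05,0,0,0],[4,0,0,0.05,0,0,0],[4,0,0,0.05,0,0,0],[4,0,0,0.05,0,0,0],[4,0,0,0,0,0,0],[4,0,0,0,0,0,0],[4,0,0,0,0,0,0]]' >/dev/null
python3 -c "
from h import *
go(st(-.099,0,.0895))"
```

```text
t 7.65 stage tcp mm [-101.    -1.4   95.3] turn [-0.001 -0.    -0.002] cm after turn [ 0.2  -0.14  0.58] now [ 0.2  -0.14  0.58] F stage [-0.35, -0.47, -1.19] w 0.0433 ff 25.000119153410196
t 8.4833 stage tcp mm [-101.    -1.4   90.7] turn [ 0.     0.    -0.002] cm after turn [ 0.2  -0.14  0.12] now [ 0.2  -0.14  0.12] F stage [-0.21, 0.25, -1.34] w 0.0434 ff 25.000154245644808
```

```bash
python3 -m inch '[[4,0,0,0.05,0,0,0],[4,0,0,0.05,0,0,0],[4,0,0,0.05,0,0,0],[4,0,0,0,0,0,0],[4,0,0,0,0,0,0],[4,0,0,0,0,0,0],[4,0,0,0,0,0,0],[4,0,0,0,0,0,0],[4,0,0,0,0,0,0],[4,0,0,0,0,0,0]]' >/dev/null
python3 -c "
from h import *
go(st(-.099,0,.0895))"
python3 -c "
from h import *
f=grab_frame('side');cv2.imwrite('pics/s1.png',cv2.resize(f['img'][150:270,260:420,::-1],None,fx=4,fy=4))"
```

```text
t 9.3167 stage tcp mm [-101.    -1.5   89.4] turn [ 0.    -0.    -0.002] cm after turn [ 0.2  -0.15 -0.01] now [ 0.2  -0.15 -0.01] F stage [-0.08, 2.96, 5.16] w 0.0433 ff 24.999581258744
```

View pics/s1.png

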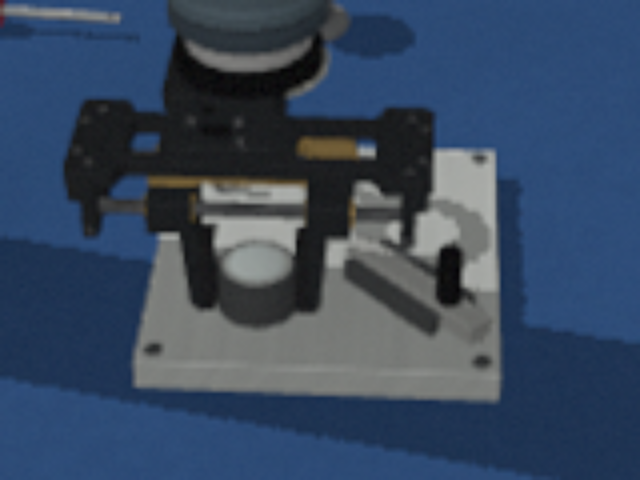

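The lens is flat on the plate between the fingers, at crop (257,285), and the 5 N upward reaction confirms touchdown. I'll release, rise and back off.

```bash
python3 -m inch '[[6.2,0,0,-0.05,0,0,0],[6.2,0,0,0,0,0,0],[6.2,0,0,0,0,0,0],[6.2,0,0,0,0,0,0],[6.2,0,0,-0.5,0,0,0],[6.2,0,0,-1,0,0,0],[6.2,0,0,-1.5,0,0,0],[6.2,0,0,-2,0,0,0],[6.2,0,0,-2,0,0,0],[6.2,0,0,-1,0,0,0]]' >/dev/null
python3 -m inch '[[6.2,-2,0,0,0,0.1,0],[2.2,-2,0,0,0,0.1,0],[2.2,-2,0,0,0,0.1,0],[2.2,-2,0,0,0,0.1,0],[2.2,-2,0,0,0,0.1,0],[2.2,-2,0,0,0,0.1,0],[2.2,-2,0,0,0,0.1,0],[2.2,-2,0,0,0,0.1,0],[2.2,-2,0,0,0,0.065,0],[2.2,0,0,0,0,0,0]]' >/dev/null
cat >>h.py <<'E'
def lens(n,png=None,zt=.048):
    "lens cell by its top-rim circle: cloud points on the plate at 26..34 mm height"
    f=grab_frame(n);C=cloud(f);q=C-O;X=q@EX;Y=q@EY;Z=C[:,:,2]
    hsv=cv2.cvtColor(f["img"],cv2.COLOR_RGB2HSV)
    m=(X>-.15)&(X<.06)&(abs(Y)<.045)&(Z>.0465)&(Z<.057)
    k,lab,sta,_=cv2.connectedComponentsWithStats(m.astype(np.uint8))
    i=1+np.argmax(sta[1:,4]) ; b=lab==i
    P=np.stack([X[b],Y[b]],1)*1e3
    print(n,sta[i].tolist(),"circle mm",cv2.minEnclosingCircle(P.astype(np.float32)),"mean",P.mean(0).round(1))
    if png: 
        x,y,w,h=dict(top=(240,130,150,150),side=(260,130,160,140))[n];cv2.imwrite(png,cv2.resize(f["img"][y:y+h,x:x+w,::-1],None,fx=4,fy=4))
E
python3 -c "
from h import *
go(st(-.18,0,.15),50)
lens('top');lens('side','pics/s2.png')"
```

```text
t 11.0333 stage tcp mm [-264.     0.    98.3] turn [ 0.002  0.003 -0.008] cm after turn [9.36 0.   3.11] now [ 9.37 -0.07  3.08] F stage [0.42, 0.41, -0.21] w 0.0217 ff 0.0
top [324, 215, 21, 20, 271] circle mm ((-97.88883209228516, -2.633761167526245), 21.707958221435547) mean [-97.5  -2.3]
side [328, 211, 7, 8, 21] circle mm ((-91.4092025756836, -16.940147399902344), 13.699793815612793) mean [-90.8 -17.8]
```

View pics/s2.png

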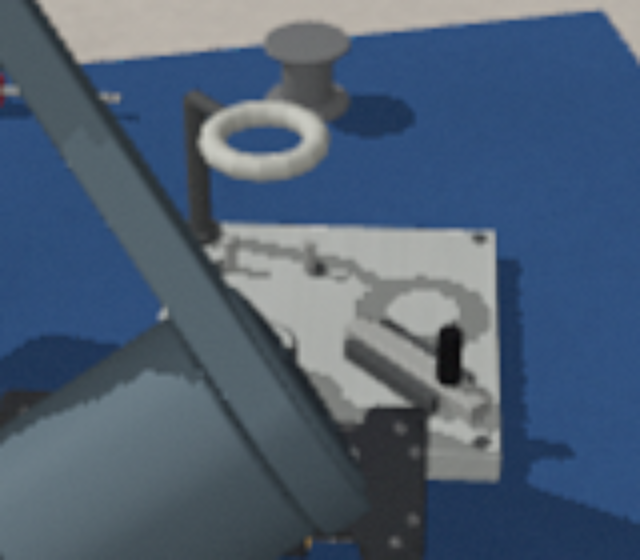

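The view is partly blocked by the arm. The ring (265,140), post and pins (318,268) are intact, and the clamp is still back. The lens is at about (-98,-2.6) in stage mm. I'll line up the leaned fingers behind it.

```bash
python3 -c "
from h import *
go(st(-.187,.001,.0715),50)"
python3 -m inch '[[2.2,0,0,0.6,0,0,-0.008],[2.2,0,0,1,0,0,0],[2.2,0,0,1,0,0,0],[2.2,0,0,1,0,0,0],[2.2,0,0,1,0,0,0],[2.2,0,0,1,0,0,0],[2.2,0,0,0.9,0,0,0],[2.2,0,0,0.5,0,0,0],[2.2,0,0,0,0,0,0],[2.2,0,0,0,0,0,0]]' >/dev/null
python3 -c "
from h import *
go(st(-.187,.001,.0715),50)"
```

```text
t 11.1333 stage tcp mm [-261.7   -0.9  101.3] turn [ 0.001  0.007 -0.004] cm after turn [ 2.52 -0.19  7.64] now [ 2.58 -0.21  7.62] F stage [-0.04, 0.3, -0.11] w 0.0221 ff 0.0
t 11.9667 stage tcp mm [-207.7   -1.2   56.3] turn [0.001 0.007 0.007] cm after turn [ 2.5  -0.22  0.61] now [ 2.5  -0.2   0.59] F stage [-0.57, 0.23, -0.39] w 0.0219 ff 0.0
```

```bash
python3 -m inch '[[2.2,0,-0.1,-0.6,0,0.007,0.007],[2.2,0,-0.1,-0.6,0,0,0],[2.2,0.6,0,0,0,0,0],[2.2,0.6,0,0,0,0,0],[2.2,0.7,0,0,0,0,0],[2.2,0.6,0,0.3,0,0,0],[2.2,0,0,0.6,0,0,0],[2.2,0,0,0.6,0,0,0],[2.2,0,0,0,0,0,0],[2.2,0,0,0,0,0,0]]' >/dev/null
python3 -c "
from h import *
go(st(-.187,.001,.0715),50)
go(st(-.074,.001,.0715),50)"
```

```text
t 12.8 stage tcp mm [-188.9    1.3   73.2] turn [-0.  0. -0.] cm after turn [-0.01  0.03  0.25] now [-0.01  0.03  0.25] F stage [-0.07, -0.55, 0.29] w 0.0219 ff 0.0
t 12.8 stage tcp mm [-188.9    1.3   73.2] turn [-0.  0. -0.] cm after turn [7.25 0.03 8.91] now [7.26 0.02 8.91] F stage [-0.07, -0.55, 0.29] w 0.0219 ff 0.0
```

```bash
python3 -m inch '[[2.2,0.1,0,0.2,0,0,0],[2.2,0.2,0,0.3,0,0,0],[2.2,0.25,0,0.3,0,0,0],[2.2,0.25,0,0.3,0,0,0],[2.2,0.25,0,0.3,0,0,0],[2.2,0.25,0,0.3,0,0,0],[2.2,0.25,0,0.3,0,0,0],[2.2,0.25,0,0.3,0,0,0],[2.2,0.25,0,0.3,0,0,0],[2.2,0.25,0,0.3,0,0,0]]' >/dev/null
python3 -c "
from h import *
go(st(-.074,.001,.0715),50)"
python3 -m inch '[[2.2,0.25,0,0.3,0,0,0],[2.2,0.25,0,0.3,0,0,0],[2.2,0.25,0,0.3,0,0,0],[2.2,0.25,0,0.3,0,0,0],[2.2,0.25,0,0.3,0,0,0],[2.2,0.25,0,0.3,0,0,0],[2.2,0.25,0,0.3,0,0,0],[2.2,0.25,0,0.3,0,0,0],[2.2,0.15,0,0.2,0,0,0],[2.2,0,0,0,0,0,0]]' >/dev/null
python3 -c "
from h import *
go(st(-.074,.001,.0715),50);lens('top','pics/t3.png');lens('side')"
```

```text
t 13.6333 stage tcp mm [-152.2    0.7   72.7] turn [0.001 0.001 0.   ] cm after turn [ 4.93 -0.03  6.07] now [ 4.94 -0.04  6.07] F stage [-0.42, -0.17, 0.09] w 0.022 ff 0.45007165521383286
t 14.4667 stage tcp mm [-118.3    0.8   72.5] turn [0.001 0.    0.   ] cm after turn [ 2.77 -0.02  3.45] now [ 2.77 -0.02  3.45] F stage [-0.68, -1.3, 0.39] w 0.0222 ff 0.16291181556880474
top [301, 209, 20, 20, 265] circle mm ((-46.15423583984375, -0.5417903661727905), 21.57650375366211) mean [-47.5  -0.4]
side [341, 228, 1, 1, 1] circle mm ((-143.2061309814453, -41.709571838378906), 9.999999747378752e-05) mean [-143.2  -41.7]
```

View pics/t3.png

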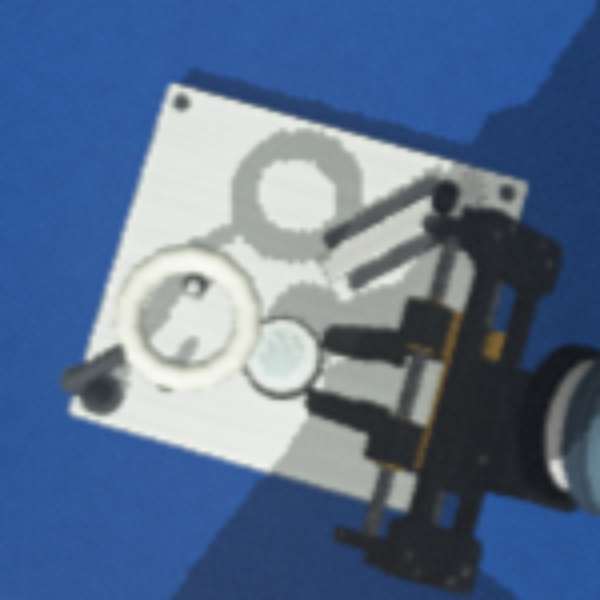

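The lens is at crop (285,357), between the V of the fingertips and the ring at (190,315). The gripper's end bracket at (440,220) comes near the knob at (445,195), so I'll measure that clearance.

```bash
python3 -c "
from h import *
f=grab_frame('top');C=cloud(f);q=C-O;X=q@EX*1e3;Y=q@EY*1e3;Z=C[:,:,2]*1e3
V,U=np.mgrid[0:400,0:640]
for v in range(172,202,2):
  r=[(u,*[int(round(a[v,u])) for a in(X,Y,Z)]) for u in range(344,384,3) if Z[v,u]>36]
  print(v,r)
"
```

```text
172 []
174 []
176 [(350, -103, -109, 64), (353, -109, -110, 67)]
178 [(350, -104, -104, 69), (353, -110, -107, 65)]
180 [(350, -105, -101, 66), (353, -111, -102, 66)]
182 [(350, -106, -101, 45), (356, -117, -90, 114), (359, -122, -90, 121), (362, -128, -91, 122), (365, -133, -93, 122)]
184 [(347, -101, -84, 100), (350, -106, -84, 107), (353, -112, -85, 110), (356, -118, -86, 116), (359, -123, -86, 120), (362, -129, -87, 124), (365, -135, -90, 119), (368, -141, -92, 115)]
186 [(347, -102, -80, 101), (350, -107, -80, 107), (353, -113, -81, 112), (356, -119, -82, 117), (359, -124, -82, 121), (362, -130, -83, 124), (365, -136, -86, 120), (368, -142, -89, 113), (371, -148, -92, 106)]
188 [(350, -109, -78, 98), (353, -114, -78, 107), (356, -120, -78, 115), (359, -125, -78, 122), (362, -131, -79, 125), (365, -137, -83, 117), (368, -143, -85, 111), (371, -149, -89, 103), (374, -155, -91, 99)]
190 [(353, -116, -75, 102), (356, -122, -78, 93), (359, -126, -74, 123), (362, -132, -76, 124), (365, -138, -78, 118), (368, -144, -82, 110), (371, -150, -85, 102), (374, -157, -88, 94), (377, -164, -92
[... 369 characters left out ...]
 -74, 108), (371, -153, -77, 100), (374, -159, -80, 96), (377, -166, -84, 85), (380, -172, -87, 77)]
196 [(350, -113, -61, 103), (353, -119, -63, 99), (359, -130, -65, 112), (362, -135, -65, 119), (365, -141, -68, 113), (368, -148, -71, 104), (371, -154, -74, 97), (374, -160, -77, 91), (377, -167, -81, 79), (380, -174, -83, 74)]
198 [(350, -114, -58, 101), (359, -131, -61, 112), (362, -136, -61, 118), (365, -143, -65, 109), (368, -149, -67, 105), (371, -155, -70, 96), (374, -162, -73, 88), (377, -168, -76, 81)]
200 [(350, -115, -53, 105), (359, -132, -57, 112), (362, -138, -58, 114), (365, -146, -68, 69), (368, -150, -64, 98), (371, -156, -67, 94), (374, -163, -69, 87), (377, -169, -73, 80)]
```

Knob and gripper clear each other by about 8 mm, and the lamp clearance is about 20 mm. I'll keep pushing and go slowly at the end.

```bash
python3 -m inch '[[2.2,0.25,0,0.3,0,0,0],[2.2,0.25,0,0.3,0,0,0],[2.2,0.25,0,0.3,0,0,0],[2.2,0.25,0,0.3,0,0,0],[2.2,0.25,0,0.3,0,0,0],[2.2,0.25,0,0.3,0,0,0],[2.2,0.25,0,0.3,0,0,0],[2.2,0.25,0,0.3,0,0,0],[2.2,0.15,0,0.18,0,0,0],[2.2,0,0,0,0,0,0]]' >/dev/null
python3 -c "
from h import *
go(st(-.074,.001,.0715),50)"
python3 -m inch '[[2.2,0.065,0,0.077,0,0,0],[2.2,0.065,0,0.077,0,0,0],[2.2,0.065,0,0.077,0,0,0],[2.2,0.065,0,0.077,0,0,0],[2.2,0.065,0,0.077,0,0,0],[2.2,0,0,0,0,0,0],[2.2,0,0,0,0,0,0],[2.2,0,0,0,0,0,0],[2.2,0,0,0,0,0,0],[2.2,0,0,0,0,0,0]]' >/dev/null
python3 -c "
from h import *
go(st(-.074,.001,.0715),50)"

```

```text
t 15.45 stage tcp mm [-84.7   0.8  72.3] turn [0.001 0.    0.   ] cm after turn [ 0.62 -0.02  0.87] now [ 0.62 -0.02  0.87] F stage [-0.8, -0.21, 1.08] w 0.0218 ff 0.09472726145759225
t 16.2833 stage tcp mm [-80.2   0.6  72.3] turn [ 0.001  0.001 -0.   ] cm after turn [ 0.34 -0.04  0.53] now [ 0.34 -0.04  0.53] F stage [-0.61, -0.8, 0.35] w 0.0221 ff 0.24381243623793125
```

```bash
python3 -m inch '[[2.2,0.065,0,0.077,0,0,0],[2.2,0.065,0,0.077,0,0,0],[2.2,0.065,0,0.077,0,0,0],[2.2,0.065,0,0.077,0,0,0],[2.2,0.03,0,0.04,0,0,0],[2.2,0,0,0,0,0,0],[2.2,0,0,0,0,0,0],[2.2,0,0,0,0,0,0],[2.2,0,0,0,0,0,0],[2.2,0,0,0,0,0,0]]' >/dev/null
python3 -c "
from h import *
go(st(-.074,.001,.0715),50)"
python3 -m inch '[[2.2,0.03,0,0.04,0,0,0],[2.2,0.03,0,0.04,0,0,0],[2.2,0.03,0,0.04,0,0,0],[2.2,0,0,0,0,0,0],[2.2,0,0,0,0,0,0],[2.2,0,0,0,0,0,0],[2.2,0,0,0,0,0,0],[2.2,0,0,0,0,0,0],[2.2,0,0,0,0,0,0],[2.2,0,0,0,0,0,0]]' >/dev/null
python3 -c "
from h import *
go(st(-.074,.001,.0715),50)"

```

```text
t 17.1167 stage tcp mm [-75.7   0.7  72.3] turn [ 0.001  0.001 -0.   ] cm after turn [ 0.05 -0.03  0.18] now [ 0.05 -0.03  0.18] F stage [0.39, -0.44, 0.13] w 0.0217 ff 0.21058030659332871
t 17.95 stage tcp mm [-74.2   0.6  72.2] turn [ 0.001  0.001 -0.   ] cm after turn [-0.04 -0.04  0.07] now [-0.04 -0.04  0.07] F stage [-1.27, 0.78, 0.83] w 0.0224 ff 0.4080329881981015
```

```bash
python3 -m inch '[[2.2,0.03,0,0.04,0,0,0],[2.2,0.03,0,0.04,0,0,0],[2.2,0.03,0,0.04,0,0,0],[2.2,0,0,0,0,0,0],[2.2,0,0,0,0,0,0],[2.2,0,0,0,0,0,0],[2.2,0,0,0,0,0,0],[2.2,0,0,0,0,0,0],[2.2,0,0,0,0,0,0],[2.2,0,0,0,0,0,0]]' >/dev/null
python3 -c "
from h import *
go(st(-.074,.001,.0715),50);lens('top','pics/t4.png')"

```

```text
t 18.7833 stage tcp mm [-72.7   0.6  72.1] turn [ 0.001  0.001 -0.   ] cm after turn [-0.13 -0.04 -0.06] now [-0.13 -0.04 -0.06] F stage [-0.38, -0.14, 0.78] w 0.0215 ff 0.5544750206172466
top [280, 204, 19, 17, 215] circle mm ((0.6738781929016113, -1.4644575119018555), 21.074190139770508) mean [ 1.8 -2.4]
```

View pics/t4.png

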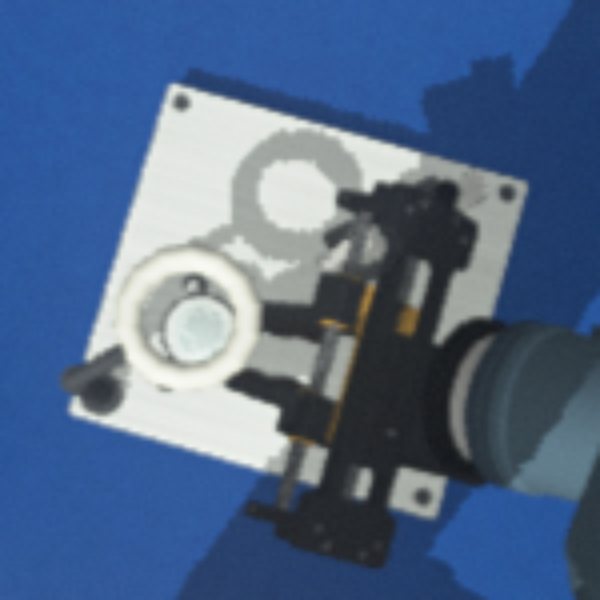

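The lens is under the ring at crop (200,325), near the pin at (195,287). There's no stop force yet, so I'll continue in small steps.

```bash
python3 -m inch '[[2.2,0.03,0,0.04,0,0,0],[2.2,0.03,0,0.04,0,0,0],[2.2,0.03,0,0.04,0,0,0],[2.2,0,0,0,0,0,0],[2.2,0,0,0,0,0,0],[2.2,0,0,0,0,0,0],[2.2,0,0,0,0,0,0],[2.2,0,0,0,0,0,0],[2.2,0,0,0,0,0,0],[2.2,0,0,0,0,0,0]]' >/dev/null
python3 -c "
from h import *
go(st(-.074,.001,.0715),50)"

```

```text
t 19.6667 stage tcp mm [-71.3   0.6  72. ] turn [ 0.001  0.001 -0.   ] cm after turn [-0.22 -0.04 -0.17] now [-0.22 -0.04 -0.17] F stage [-4.1, 1.16, 1.45] w 0.0216 ff 2.1452809497714043
```

```bash
python3 -m inch '[[2.2,0.03,0,0.04,0,0,0],[2.2,0,0,0,0,0,0],[2.2,0,0,0,0,0,0],[2.2,0,0,0,0,0,0],[2.2,0,0,0,0,0,0],[2.2,0,0,0,0,0,0],[2.2,0,0,0,0,0,0],[2.2,0,0,0,0,0,0],[2.2,0,0,0,0,0,0],[2.2,0,0,0,0,0,0]]' >/dev/null
python3 -c "
from h import *
go(st(-.074,.001,.0715),50)"

```

```text
t 20.5 stage tcp mm [-70.9   0.6  72. ] turn [ 0.001  0.001 -0.   ] cm after turn [-0.24 -0.04 -0.2 ] now [-0.24 -0.04 -0.2 ] F stage [-5.51, 1.56, 0.88] w 0.0221 ff 2.767939232289791
```

Force ratio Fx −5.5 / Fy 1.6 only fits contact with both pins, so the lens is seated. I'll back out straight, level, then check with the camera.

```bash
python3 -m inch '[[2.2,-0.03,0,-0.04,0,0,0],[2.2,-0.065,0,-0.077,0,0,0],[2.2,-0.13,0,-0.154,0,0,0],[2.2,-0.26,0,-0.31,0,0,0],[2.2,-0.52,0,-0.62,0,0,0],[2.2,-0.65,0,-0.77,0,0,0],[2.2,-0.65,0,-0.77,0,0,0],[2.2,-0.65,0,-0.77,0,0,0],[2.2,-0.65,0,-0.77,0,0,0],[2.2,-0.65,0,-0.77,0,0,0]]' >/dev/null
python3 -m inch '[[2.2,-0.65,0,-0.77,0,0,0],[2.2,-0.65,0,-0.77,0,0,0],[2.2,-0.65,0,-0.77,0,0,0],[2.2,-0.65,0,-0.77,0,0,0],[2.2,-0.3,0,-0.4,0,0,0],[2.2,0,0,-2,0,0,0],[2.2,0,0,-2,0,0,0],[2.2,0,0,-2,0,0,0],[2.2,0,0,-2,0,0,0],[2.2,0,0,-1,0,0,0]]' >/dev/null
python3 - <<'E'
from h import *
go(st(-.111,-.111,.2),0)
f=grab_frame('side');np.savez('pics/side5.npz',**f)
C=cloud(f);q=C-O;X=q@EX*1e3;Y=q@EY*1e3;Z=C[:,:,2]*1e3
b=(abs(X)<30)&(abs(Y)<30)&(Z>28)&(Z<56);P=np.stack([X[b],Y[b],Z[b]],1)
print(len(P),np.percentile(P,[1,50,99],axis=0).round(1).tolist())
cv2.imwrite('pics/s5.png',cv2.resize(f['img'][140:240,290:400,::-1],None,fx=6,fy=6,interpolation=2))
E
```

```text
t 22.1667 stage tcp mm [-2.529e+02  1.000e-01  1.314e+02] turn [ 0.003 -0.871 -0.001] cm after turn [14.19 11.11 -6.86] now [14.38 11.1   6.47] F stage [0.28, -0.48, -0.92] w 0.0223 ff 0.0
90 [[-14.8, -26.0, 28.8], [2.4, -15.6, 48.1], [18.7, 2.3, 53.4]]
```

View pics/s5.png

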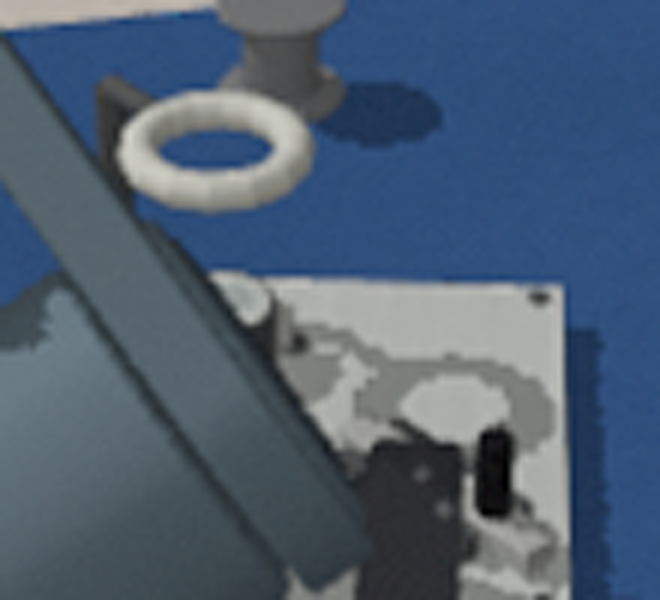

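The arm hides most of it, though the lens is visible beside the −y pin at crop (250,300). I'll straighten up, yaw 45° for the clamp, and look again from above.

```bash
python3 -m inch '[[4,0,0,0,0,-0.1,0],[4,0,0,0,0,-0.11,0],[4,0,0,0,0,-0.11,0],[4,0,0,0,0,-0.11,0],[4,0,0,0,0,-0.11,0],[4,0,0,0,0,-0.11,0],[4,0,0,0,0,-0.11,0],[4,0,0,0,0,-0.11,0],[4,0,0,-1,0,0,0],[4,0,0,-2,0,0,0]]' >/dev/null
python3 -m inch '[[4,0,0,-2,0,0,-0.1],[4,0,0,-2,0,0,-0.1],[4,0,0,0,0,0,-0.1],[4,0,0,0,0,0,-0.1],[4,0,0,0,0,0,-0.1],[4,0,0,0,0,0,-0.1],[4,0,0,0,0,0,-0.1],[4,0,0,0,0,0,-0.085],[4,0,0,0,0,0,0],[4,0,0,0,0,0,0]]' >/dev/null
cat >>h.py <<'E'
DX=(EX+EY)*.70711;DY=(EY-EX)*.70711
def goc(p):
    s=robot.read_state();R=s["orientation"];T=np.stack([DX,-DY,-EZ],1);d=np.asarray(p)-s["tcp_pos"];q=s["tcp_pos"]-O
    print("t",s["clock"],"stage",(1e3*np.array([q@EX,q@EY,q[2]])).round(1),"turn",Ro.from_matrix(R.T@T).as_rotvec().round(3),"cm now",(100*R.T@d).round(2),"F along/across/up",[round(float(s["contact_force"]@e),2) for e in(DX,DY,EZ)],"w",round(s["gripper_width"],4),"ff",s["finger_force"])
E
python3 - <<'E'
from h import *
goc(st(-.111,-.111,.2))
for n in("top","side"):
    f=grab_frame(n);np.savez(f'pics/{n}6.npz',**f)
    C=cloud(f);q=C-O;X=q@EX*1e3;Y=q@EY*1e3;Z=C[:,:,2]*1e3
    b=(abs(X)<30)&(abs(Y)<30)&(Z>45)&(Z<56);P=np.stack([X[b],Y[b],Z[b]],1)
    print(n,len(P),np.percentile(P,[1,50,99],axis=0).round(1).tolist(),cv2.minEnclosingCircle(P[:,:2].astype(np.float32)) if len(P) else 0)
a=cv2.resize(np.load('pics/top6.npz')['img'][170:240,240:370,::-1],(650,350),interpolation=2);c=cv2.resize(np.load('pics/side6.npz')['img'][150:200,290:420,::-1],(650,250),interpolation=2)
cv2.imwrite('pics/c6.png',np.vstack([a,c]))
E
```

```text
t 23.8833 stage [-251.1    1.1  200. ] turn [ 0.003 -0.003 -0.004] cm now [ 2.05 17.82  0.07] F along/across/up [0.3, 0.86, -0.52] w 0.0401 ff 0.0
top 254 [[-15.0, -20.1, 45.2], [3.0, -2.5, 48.9], [20.4, 16.1, 52.2]] ((0.6067609786987305, -0.6528196334838867), 21.68804359436035)
side 8 [[-19.2, 11.6, 45.4], [-12.4, 14.7, 47.5], [-8.3, 19.1, 49.5]] ((-14.423891067504883, 15.205120086669922), 6.279094696044922)
```

View pics/c6.png

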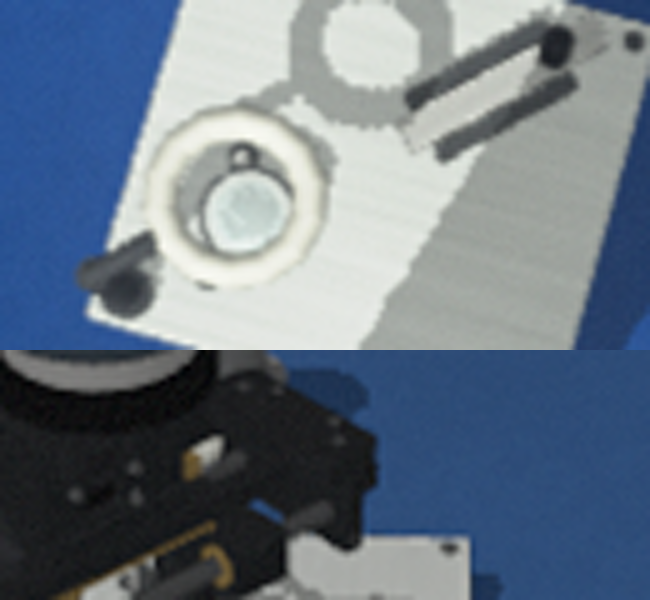

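From above, the lens sits against the visible pin at (243,158) and is centred at about (0.6,-0.7) mm from the nest, so it is seated. Next the clamp knob.

```bash
python3 -m inch '[[4,0.2,1,0,0,0,-0.004],[4,0.2,1.9,0,0,0,0],[4,0.2,1.9,0,0,0,0],[4,0.2,1.9,0,0,0,0],[4,0.2,1.9,0,0,0,0],[4,0.2,1.9,0,0,0,0],[4,0.2,1.9,0,0,0,0],[4,0.2,1.9,0,0,0,0],[4,0.2,1.9,0,0,0,0],[4,0.25,1.6,0,0,0,0]]' >/dev/null
python3 -m inch '[[4,0,0,0,0,0,0],[4,0,0,0.5,0,0,0],[4,0,0,1,0,0,0],[4,0,0,1,0,0,0],[4,0,0,1,0,0,0],[4,0,0,0,0,0,0],[4,0,0,0,0,0,0],[4,0,0,0,0,0,0],[4,0,0,0,0,0,0],[4,0,0,0,0,0,0]]' >/dev/null
python3 -c "
from h import *
goc(st(-.111,-.111,.103))"
```

```text
t 25.65 stage [-110.5 -110.6  166.1] turn [0.003 0.    0.003] cm now [-0.06 -0.02  6.31] F along/across/up [0.19, -0.0, 0.03] w 0.04 ff 0.0
```

```bash
python3 -m inch '[[4,0,0,0.6,0,0,0],[4,0,0,1,0,0,0],[4,0,0,1,0,0,0],[4,0,0,1,0,0,0],[4,0,0,1,0,0,0],[4,0,0,0.8,0,0,0],[4,0,0,0.5,0,0,0],[4,0,0,0.4,0,0,0],[4,0,0,0,0,0,0],[4,0,0,0,0,0,0]]' >/dev/null
python3 -m inch '[[1,0,0,0,0,0,0],[1,0,0,0,0,0,0],[1,0,0,0,0,0,0],[1,0,0,0,0,0,0],[1,0,0,0,0,0,0],[1,0,0,0,0,0,0],[1,0,0,0,0,0,0],[1,0,0,0,0,0,0],[1,0,0,0,0,0,0],[1,0,0,0,0,0,0]]' 30 >/dev/null
python3 -c "
from h import *
goc(st(-.0686,-.0686,.103))"
```

```text
t 27.3167 stage [-110.4 -110.3  102.8] turn [ 0.002 -0.001  0.003] cm now [ 5.91  0.02 -0.02] F along/across/up [-0.19, 2.24, 4.92] w 0.013 ff 30.0007932074368
```

The knob is gripped. I'll slide 5.2 cm, then creep in.

```bash
python3 -m inch '[[1,0.2,0,0,0,0,0],[1,0.4,0,0,0,0,0],[1,0.6,0,0,0,0,0],[1,0.7,0,0,0,0,0],[1,0.8,0,0,0,0,0],[1,0.8,0,0,0,0,0],[1,0.7,0,0,0,0,0],[1,0.6,0,0,0,0,0],[1,0.4,0,0,0,0,0],[1,0,0,0,0,0,0]]' >/dev/null
python3 -c "
from h import *
goc(st(-.0686,-.0686,.103))"
python3 -m inch '[[1,0.1,0,0,0,0,0],[1,0.1,0,0,0,0,0],[1,0.1,0,0,0,0,0],[1,0.05,0,0,0,0,0],[1,0.05,0,0,0,0,0],[1,0,0,0,0,0,0],[1,0,0,0,0,0,0],[1,0,0,0,0,0,0],[1,0,0,0,0,0,0],[1,0,0,0,0,0,0]]' >/dev/null
python3 -c "
from h import *
goc(st(-.0686,-.0686,.103))"
```

```text
t 28.15 stage [-72.3 -72.3 102.7] turn [ 0.002 -0.002  0.004] cm now [ 0.52  0.   -0.03] F along/across/up [-0.36, 2.32, 7.83] w 0.0131 ff 30.000796881504357
t 28.9833 stage [-71.8 -71.8 102.8] turn [0.003 0.003 0.003] cm now [ 0.45  0.01 -0.02] F along/across/up [-12.44, 2.71, 0.51] w 0.0127 ff 30.003400649875402
```

```bash
python3 - <<'E'
from h import *
r=[]
for n,(x,y,w,h) in dict(top=(240,150,130,80),side=(290,150,130,80)).items():
    f=grab_frame(n);np.savez(f'pics/{n}7.npz',**f);r.append(cv2.resize(f['img'][y:y+h,x:x+w,::-1],(487,300),interpolation=2))
cv2.imwrite('pics/c7.png',np.vstack(r))
goc(st(-.0686,-.0686,.103))
E
```

```text
t 29.0833 stage [-71.8 -71.8 102.8] turn [0.003 0.003 0.003] cm now [ 0.45  0.01 -0.02] F along/across/up [-11.97, 2.82, -0.22] w 0.0128 ff 30.003504334017634
```

View pics/c7.png

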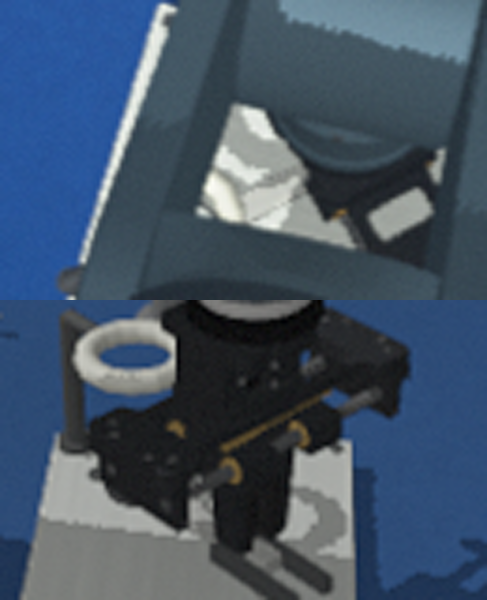

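The tool stopped 54.6 mm along with 12 N of resistance, and the clamp region is mostly hidden by the arm, so I'll let go, rise and measure the knob.

```bash
python3 -m inch '[[3.5,0,0,0,0,0,0],[3.5,0,0,0,0,0,0],[3.5,0,0,0,0,0,0],[3.5,0,0,0,0,0,0],[3.5,0,0,0,0,0,0],[3.5,0,0,-0.5,0,0,0],[3.5,0,0,-1,0,0,0],[3.5,0,0,-2,0,0,0],[3.5,0,0,-2,0,0,0],[3.5,0,0,-2,0,0,0]]' >/dev/null
python3 -m inch '[[3.5,0,-1,-1,0,0,0],[3.5,-0.5,-2,0,0,0,0],[3.5,-0.5,-2,0,0,0,0],[3.5,-0.5,-2,0,0,0,0],[3.5,-0.5,-2,0,0,0,0],[3.5,-0.5,-2,0,0,0,0],[3.5,-0.5,-2,0,0,0,0],[3.5,-0.5,-2,0,0,0,0],[3.5,-0.5,-2,0,0,0,0],[3.5,-0.5,-2,0,0,0,0]]' >/dev/null
python3 - <<'E'
from h import *
goc(st(-.0686,-.0686,.103))
f1=grab_frame('top');np.savez('pics/top8.npz',**f1)
for nm,f in(("before",dict(np.load('pics/top0.npz'))),("after",f1)):
    C=cloud(f);q=C-O;X=q@EX*1e3;Y=q@EY*1e3;Z=C[:,:,2]*1e3
    b=(X>-135)&(X<-40)&(Y>-135)&(Y<-40)&(Z>62)&(Z<73);P=np.stack([X[b],Y[b],Z[b]],1)
    print(nm,len(P),np.median(P,0).round(1) if len(P) else 0)
    # knob as dark blob, cast on knob-top plane
    g=cv2.cvtColor(f['img'],cv2.COLOR_RGB2GRAY);b=(X>-135)&(X<-40)&(Y>-135)&(Y<-40)&(g<45)
    k,l,s,c=cv2.connectedComponentsWithStats(b.astype(np.uint8));i=1+np.argmax(s[1:,4]);w=(plane(f,c[i],.068)[0]-O);print("dark",s[i],(w@EX*1e3).round(1),(w@EY*1e3).round(1))
C=cloud(f1);q=C-O;X=q@EX*1e3;Y=q@EY*1e3;Z=C[:,:,2]*1e3
b=(abs(X)<30)&(abs(Y)<30)&(Z>45)&(Z<56);P=np.stack([X[b],Y[b]],1);print(len(P),cv2.minEnclosingCircle(P.astype(np.float32)))
cv2.imwrite('pics/c8.png',cv2.resize(f1['img'][150:240,240:370,::-1],(780,540),interpolation=2))
E
```

```text
t 30.75 stage [-238.1   31.9  188.1] turn [0.003 0.    0.003] cm now [ 4.83 19.09  8.56] F along/across/up [-0.86, -0.38, -0.47] w 0.035 ff 0.0
before 32 [-106.4 -106.6   66.7]
dark [349 176   5   7  25] -105.5 -103.2
after 34 [-68.8 -68.2  66.7]
dark [328 193   2   2   3] -69.4 -60.2
245 ((2.6788172721862793, -2.2995729446411133), 21.135238647460938)
```

View pics/c8.png

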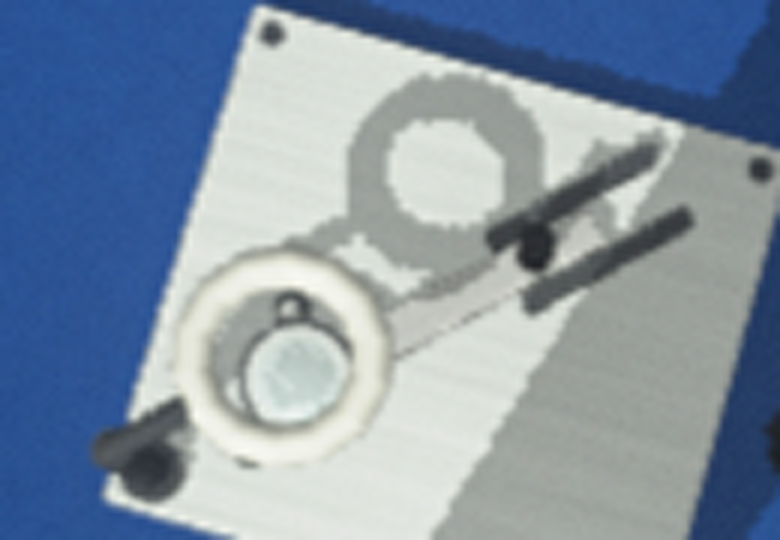

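The knob is now at (-68.8,-68.2), against -68.6 expected at touching, and the bar meets the cell at crop (390,330). The lens is still against the pin. One check for lens shift and bystanders before handing in.

```bash
python3 - <<'E'
from h import *
a,b,c=[cv2.cvtColor(np.load(f'pics/top{i}.npz')['img'],cv2.COLOR_RGB2GRAY).astype(np.float32) for i in(6,8,0)]
for nm,p,s in(("lens",a,(280,204,17,17)),("small",c,(442,232,20,20)),("spool",c,(168,160,40,40)),("driver",c,(140,230,50,90))):
    x,y,w,h=s;t=p[y:y+h,x:x+w];r=cv2.matchTemplate(b[y-6:y+h+6,x-6:x+w+6],t,5);_,m,_,l=cv2.minMaxLoc(r);print(nm,m,"shift px",l[0]-6,l[1]-6,cv2.phaseCorrelate(t.copy(),b[y:y+h,x:x+w].copy()))
E
```

```text
lens 0.998753011226654 shift px 0 0 ((-0.06974699313002652, 0.05087095225362326), 1.0034949346273034)
small 0.28125515580177307 shift px -6 -6 ((2.4628755219864162, -0.8454078256875572), 0.2279408872127533)
spool 0.9973989129066467 shift px 0 0 ((-0.13985852296384493, 0.03790420541428219), 0.9564742183685303)
driver 0.9995608925819397 shift px 0 0 ((0.008201912818897483, 0.002294203816610718), 1.001595618247986)
```

The lens and the visible bystanders haven't shifted. The small lens is just hidden by the arm, and the arm passed well above it.

```bash
python3 -c "
from bench import order
print(order.job_done())"
```

```text
the job is handed in; nothing more can be done
None
```

The job is handed in with no verdict returned: by force and camera the larger cell is seated on both pins, the clamp tip touches it and the knob is released, but the small lens was hidden by the arm at the last check.

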